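# Tip a polishing disc out of its pocket and stand it up to dry

## Task

The blue polishing disc is wanted from the two-pocket wooden caddy. It lies flat in its pocket with no room for fingers round it, so press its far edge (the edge away from the robot) down into the well until the disc tips over and stays leaning with its near edge raised; then grip it by the raised edge, lift it out and stand it on edge in the slot of the grey drying stand without dropping it. Leave the white disc lying in its own pocket, and let go at the end.

Things in the scene. Friction and masses are not known exactly. Their poses are not given: they have to be found in the camera images.
- blue_disc_center (a point): Centre (half-way up) of the blue disc, 100 mm wide, 10 thick, 0.12 kg; its bore takes no finger. z: its axis. Starts flat, centred in either pocket, top 57 mm above the table, flush with the walls. Tipped, it leans 45 to 60 degrees, near edge 25 mm or more over the walls; pinch it along the disc's slope (or up to 15 degrees steeper), opened at most 40 mm; lift straight up.
- white_disc_center (a point): Centre of the white disc, same size, lying flat in the other pocket with its top flush; to be left there.
- caddy: Fixed caddy, 120 (x, pointing away from the robot) x 232 (y) x 57 mm; origin: centre of underside. Pockets at y -56, +56. The disc rests on a bar ending 3.5 mm beyond its centre; past it a well, floor 6 mm up, far wall low. Shut fingers pressed 15 to 25 mm down at 36 mm beyond the disc's centre tip it for good. The middle 60 mm under the raised half is hollow: room for a finger.
- stand_slot (a point): Centre of the slot floor, 6 mm above the table, in the fixed grey stand (foot 60 x 150 mm, walls 6 mm thick, 52 mm high). The slot, open on top, is 24 mm wide along this point's x, 120 mm long along its y (sideways, turned up to 17 degrees), 46 mm deep. A disc stands in it on edge, centre about 50 mm above this point, axis near this x; it may lean up to 17 degrees.

How it is judged:
On the way:
1. the blue disc is tipped in its pocket, leaning at 30 degrees or more, its centre still within the caddy (angle between blue_disc_center's own z axis and vertical above 0.52 rad and x of blue_disc_center in the frame of caddy between -0.03 and 0.03 m and y of blue_disc_center in the frame of caddy between -0.08 and 0.08 m and z of blue_disc_center in the frame of caddy below 0.075 m), for 0.2 s.
At the end, for the whole second after the job is handed in: The blue disc stands on edge in the stand's slot (centre within 14 mm across and 18 mm along the slot, 35 to 60 mm above its floor, axis within about 24 degrees of level), at rest; the white disc lies flat within 15 mm of where it was (x of blue_disc_center in the frame of stand_slot between -0.014 and 0.014 m and y of blue_disc_center in the frame of stand_slot between -0.018 and 0.018 m and z of blue_disc_center in the frame of stand_slot between 0.035 and 0.06 m and angle between blue_disc_center's own z axis and vertical between 1.15 and 1.99 rad and distance of white_disc_center from where it was at the start of the episode below 0.015 m and angle between white_disc_center's own z axis and vertical below 0.2 rad and linear speed of blue_disc below 0.02 m/s); the robot touches nothing.
It fails at once if the white disc is pushed or lifted out of its place (moved 25 mm) (distance of white_disc_center from where it was at the start of the episode above 0.025 m).
It fails at once if the blue disc is dropped (faster than 1.2 m/s, a fall of some 7 cm) (linear speed of blue_disc above 1.2 m/s).
It also fails if it takes over 48 s, if anything falls off the work surface, if the arm or the gripper's body presses on something with over 40 N, if the wrist force passes 120 N, or if a joint passes its speed limit or range.

## Robot

A 7-joint arm with a two-finger parallel gripper is mounted at the origin on the work surface; the furniture and walls round the work are solid. World frame = base frame: x ahead of the robot, y to its left, z up, the work surface at z = 0. Lengths are in m, angles in rad, forces in N, time in s.
With the tool pointing down it reaches from about 0.4 to 0.875 m from the base axis. Payload 19.3 kg.
Tool frame: the origin (TCP) lies on the centre line of the jaws, within the pads' length; the fingertips stand 14 mm ahead of it and the grasp point (between the pads) lies 5 mm behind it; y points along the fingers, x is the direction in which the jaws open and shut, and the axes are right-handed (so a half turn about y gives the same grasp; the last joint's range is limited). The gripper opens to 85 mm and grips with 20 to 120 N. Pads are 22 mm wide; open, the fingers measure 114 mm over their backs; the gripper's body (76 mm by 85 mm) begins 54 mm behind the grasp point. The pads swing forward as they close: fully open they stand 13 mm farther back than shut.
Start: joints at [-0.07, 0.521, -0.036, 1.599, 0.021, 1.021, -0.113], TCP at [0.625, -0, 0.245] pointing down, gripper open.
Joint ranges: [-2.91, 2.91], [-0.3, 2.13], [-1.5, 1.42], [0.17, 2.43], [-1.26, 4.41], [0.16, 1.93], [-2.52, 2.52]. Speed limits (rad/s): [1.89, 1.89, 2.39, 2.39, 3.01, 3.01, 3.01].

## Interface

Orientations are given as [roll, pitch, yaw] about the fixed x, y, z axes, in that order (R = Rz(yaw) Ry(pitch) Rx(roll)).
In Python, from workcell import monitor, grab_frame, workorder gives the robot as it stands.
- The arm moves only by the tool drive_tool, never from a script. Its argument "steps" is one flat list of numbers, 5 for each row, row after row: the finger opening in mm, from 0 to 85.4, then the shift along the world's x, y, z in mm, then the turn about the world's z in degrees. In form: [fingers, tx, ty, tz, twist, fingers, tx, ty, tz, twist, ...]. A call has exactly 5 rows; each row shifts and turns the commanded pose from where the row before left it; what a row does not reach is not made up. A row lasts 1/12 s, in which the tool goes at most 41.7 mm and 7.16 degrees, less where a joint would pass 70% of its speed; a pose out of reach is approached as far as the arm can. A call is refused whole if a number of a shift passes 41.7 or a number of a turn 7.16, either way. A call with a gripper value outside its range is refused whole. The fingers move at their own pace and stop on an object; "grip_force" is the grip in N (left out, the last holds). Time passes only in rows, so rows that do not move let the fingers close, or fill a call up. It gives the time, the measured TCP pose, the force and the opening at its end, in the units of the state.
- monitor.observe(): the state, without advancing time (a new reading comes with each control period).
- grab_frame(name): name is "scene" or "side" or "wrist"; returns a dict with "frame" (384x512x3 uint8, red, green, blue), "vertical_fov" (degrees; the focal length in pixels is half the picture's height over the tangent of half this angle, whatever the lens; pixels are square), "cx", "cy" (the principal point, pixels), "xyz" and "orientation" of the camera in the world. Camera axes: x right, y down, z forward; pixel columns grow to the right and rows downward; lengths in m; the calibration is good to about 2 mm. The wrist camera is an equidistant fisheye: a pixel r from the principal point sees the ray r / f radians off the axis. A picture is of the moment at which its call begins. There is no depth.
- workorder.job_done(): hands the job in, once; it reports no verdict.
The state is a dict: "clock": time; "qpos": joint angles; "qd": joint speeds; "joint_efforts": joint torques, N m; "position": TCP position; "tool_rot": TCP orientation; "force": force on the tool from outside, world axes, zero at the start; "moment": the same for the moment, N m; "grip_width": finger opening in m.
Only numpy, scipy, OpenCV 4.12 (cv2) and the standard library are available. Lean on these libraries where they do the work, as an engineer would, in place of code of your own. Each camera call takes 0.05 s, during which the arm holds its last target. There are 200 camera calls.

## Working session

There is one attempt and no reset: what is moved stays moved. The work goes in short steps, Python scripts to look and compute and a tool call to move; the robot and the scene stay as the last step left them, time stands still between calls to the robot, and variables do not carry over. Pictures are saved under pics/ and viewed, about 8 in all and at most 12, crops included, and the job is handed in when it is done.

Besides the shell and the picture viewer there is one more tool, called after ">>>" as name(argument=value, ...) on one line, values as JSON. drive_tool: Moves the arm, as the interface text tells. Its arguments: {"type":"object","properties":{"steps":{"type":"array"},"grip_force":{"type":"number"}},"required":["steps"]}

```bash
mkdir -p pics
cat > h.py <<'E'
import numpy as np, cv2
from scipy.spatial.transform import Rotation as R
from workcell import monitor, grab_frame, workorder
def rot(o):
    o=np.array(o,float)
    return o if o.shape==(3,3) else (R.from_quat(o) if o.size==4 else R.from_euler('xyz',o)).as_matrix()
def ray(g,u,v,fish=False):
    f=192/np.tan(np.radians(g['vertical_fov'])/2)
    a=np.array([u-g['cx'],v-g['cy']],float)
    if fish:
        r=np.linalg.norm(a);t=r/f
        d=np.r_[a/max(r,1e-9)*np.sin(t),np.cos(t)]
    else: d=np.r_[a/f,1]
    return np.array(g['xyz']),rot(g['orientation'])@d
def onz(g,u,v,z,fish=False):
    o,d=ray(g,u,v,fish); return o+d*(z-o[2])/d[2]
def snap(n,f):
    g=grab_frame(n); cv2.imwrite('pics/'+f,g['frame'][:,:,::-1]); return g
E
python3 - <<'E'
from h import *
import pickle
s=monitor.observe();print(s)
G={}
for n in('scene','side','wrist'):
    g=snap(n,n+'0.png');G[n]=g
    print(n,g['vertical_fov'],g['cx'],g['cy'],g['xyz'],g['orientation'])
pickle.dump(G,open('g0.pkl','wb'))
cv2.imwrite('pics/all0.png',np.hstack([G['scene']['frame'],G['wrist']['frame']])[:,:,::-1][:, :])
E
```

```text
{'clock': 0.0, 'qpos': array([-0.07021241,  0.52201362, -0.03629346,  1.59999509,  0.02124687,
        1.02108587, -0.11279482]), 'qd': array([ 0.00117433, -0.0004701 , -0.00039851,  0.00023489,  0.00071723,
        0.0007198 , -0.00184816]), 'joint_efforts': array([-4.24098413e-03, -9.27110124e+01,  1.97758444e+00, -3.69928443e+01,
        1.76317629e-02,  8.19846697e-03, -6.58496788e-05]), 'position': array([ 6.24688644e-01, -5.94236546e-05,  2.44730983e-01]), 'tool_rot': array([-1.57093197e+00,  1.10845546e-03,  2.39090277e-06]), 'force': array([-0.19089215,  0.78946677, -0.40222461]), 'moment': array([-0.06289914,  0.01714119,  0.0101191 ]), 'grip_width': 0.08543587819124653}
scene 49.54619536481145 253.87514865354018 185.97449969549152 [ 0.12352876 -0.69640218  0.40290897] [-1.96327031 -0.02141473 -0.56627401]
side 54.34093114628252 256.45263477310016 196.13057872203592 [ 0.56398447 -0.83891528  0.44135351] [-2.02594266e+00  1.16481012e-03 -1.24838784e-02]
wrist 65.70646984690485 259.23818895726674 189.9207486337673 [0.62512153 0.072873   0.3714925 ] [2.85017463e+00 3.31158009e-04 1.66207023e-03]
```

View pics/scene0.png

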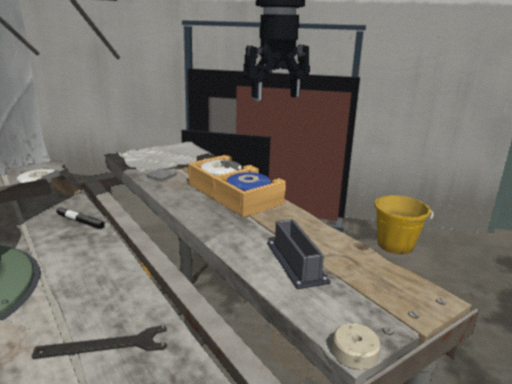

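View pics/wrist0.png

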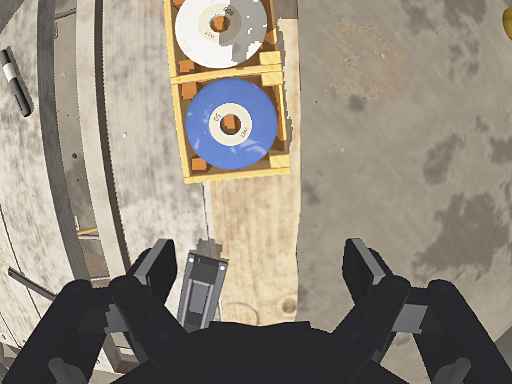

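The scene view shows the caddy with the blue disc in the nearer (-y) pocket at (249,181) and the white disc behind it. The stand is at (298,255). In the wrist view the blue disc is centred near (231,124), and the stand at (203,290) is partly hidden by the gripper.

```bash
cat >> h.py <<'E'
def blue(g,z=.057,fish=True):
    h=cv2.cvtColor(g['frame'],cv2.COLOR_RGB2HSV)
    m=cv2.inRange(h,(105,110,60),(130,255,255))
    cs,_=cv2.findContours(m,cv2.RETR_EXTERNAL,cv2.CHAIN_APPROX_NONE)
    c=max(cs,key=cv2.contourArea)[:,0]
    P=np.array([onz(g,u,v,z,fish)[:2] for u,v in c])
    return c,P
E
python3 - <<'E'
from h import *
import pickle
G=pickle.load(open('g0.pkl','rb'))
for n in('wrist','scene','side'):
    c,P=blue(G[n],fish=n=='wrist')
    (x,y),r=cv2.minEnclosingCircle((P*1000).astype(np.float32)); print(n,len(c),c.mean(0),x,y,r, P.min(0),P.max(0))
g=G['wrist']
for uv in [(186,182),(289,170),(165,2),(190,250),(228,262),(178,325),(205,330)]: print(uv,onz(g,*uv,.057,True).round(3))
g=G['scene']
for uv in [(277,221),(320,253),(287,246),(300,280),(323,277)]: print(uv,onz(g,*uv,.052).round(3),onz(g,*uv,.0).round(3))
E
```

```text
wrist 332 [229.71084337 127.25301205] 594.54345703125 51.28638458251953 48.64325714111328 [0.54638047 0.00331459] [0.64273081 0.09908984]
scene 88 [248.94318182 179.98863636] 590.23193359375 35.07695388793945 52.82542037963867 [ 0.54340592 -0.00098496] [0.63700411 0.08595959]
side 70 [258.91428571 182.55714286] 587.879150390625 35.88175964355469 42.306644439697266 [0.54764168 0.00335362] [0.62027447 0.07346099]
(186, 182) [ 0.543 -0.012  0.057]
(289, 170) [0.658 0.001 0.057]
(165, 2) [0.522 0.191 0.057]
(190, 250) [ 0.541 -0.098  0.057]
(228, 262) [ 0.587 -0.113  0.057]
(178, 325) [ 0.509 -0.224  0.057]
(205, 330) [ 0.548 -0.231  0.057]
(277, 221) [ 0.532 -0.148  0.052] [ 0.592 -0.067  0.   ]
(320, 253) [ 0.527 -0.273  0.052] [ 0.586 -0.211  0.   ]
(287, 246) [ 0.494 -0.229  0.052] [ 0.549 -0.16   0.   ]
(300, 280) [ 0.453 -0.315  0.052] [ 0.502 -0.258  0.   ]
(323, 277) [ 0.487 -0.326  0.052] [ 0.541 -0.271  0.   ]
```

>>> drive_tool(steps=[0, 0, -40, 0, 0, 0, 0, -40, 0, 0, 0, 0, -40, 0, 0, 0, 0, -30, 0, 0, 0, 0, 0, 0, 0])

```text
clock: 0.57
position: [0.6237, -0.1578, 0.245]
tool_rot: [-1.574, 0.001, -0.008]
force: [-1.1, -1.7, 0.3]
grip_width: 0.0254
```

Run:
```python
from h import *
import pickle
g=snap('wrist','w1.png');pickle.dump(g,open('g1.pkl','wb'))
c,P=blue(g);(x,y),r=cv2.minEnclosingCircle((P*1000).astype(np.float32));print(x,y,r)
```

```text
593.4076538085938 29.281692504882812 44.36945724487305
```

View pics/w1.png

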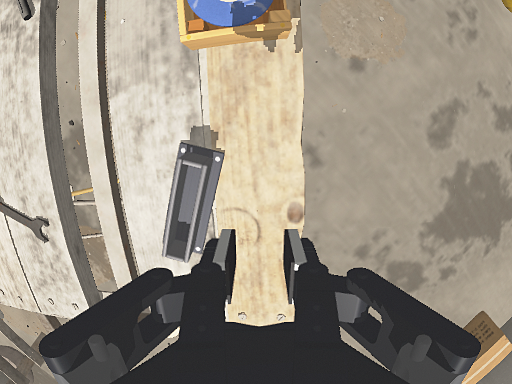

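The stand is fully visible here: foot corners are near (180,141), (223,150) and (164,258), and the slot interior is near (190,205). I'll zoom in on it.

Run:
```python
import cv2
a=cv2.imread('pics/w1.png')[130:280,140:250]
cv2.imwrite('pics/w1c.png',cv2.resize(a,None,fx=4,fy=4,interpolation=cv2.INTER_CUBIC))
```

```text
(no output)
```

View pics/w1c.png

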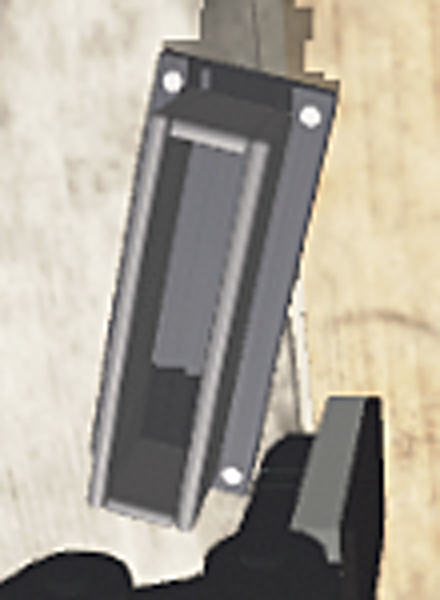

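The crop shows the wall-top outer corners at (153,118), (270,143), (192,530) and (88,503), and foot corners at (163,45), (335,92) and (245,492).

Run:
```python
from h import *
import pickle
g=pickle.load(open('g1.pkl','rb'))
W=np.array([onz(g,140+u/4,130+v/4,.052,True)[:2] for u,v in [(153,118),(270,143),(192,530),(88,503)]])
F=np.array([onz(g,140+u/4,130+v/4,.006,True)[:2] for u,v in [(163,45),(335,92),(245,492)]])
print(W.round(4),W.mean(0));print([np.linalg.norm(W[i]-W[i-1]).round(4) for i in range(4)])
for a,b in((3,0),(2,1)): d=W[b]-W[a];print(np.degrees(np.arctan2(-d[0],d[1])))
print(F.round(4),(F[0]+F[2])/2,np.linalg.norm(F[1]-F[0]),np.linalg.norm(F[1]-F[2])); d=F[1]-F[2];print(np.degrees(np.arctan2(-d[0],d[1])))
g=pickle.load(open('g0.pkl','rb'))['wrist']
c,P=blue(g);A=np.c_[2*P,np.ones(len(P))];s=np.linalg.lstsq(A,(P**2).sum(1),rcond=None)[0];print(s[:2])
print([np.linalg.norm(a) for a in []])
```

```text
[[ 0.5336 -0.1453]
 [ 0.5668 -0.1531]
 [ 0.5332 -0.277 ]
 [ 0.4995 -0.2685]] [ 0.53328213 -0.21099013]
[np.float64(0.1278), np.float64(0.0342), np.float64(0.1284), np.float64(0.0348)]
-15.471929328752255
-15.16942412648191
[[ 0.5252 -0.1306]
 [ 0.5799 -0.1469]
 [ 0.5413 -0.2882]] [ 0.53328873 -0.20942913] 0.057048693082701676 0.14645820834928783
-15.265905201072998
[0.59412207 0.05277907]
[]
```

>>> drive_tool(steps=[0, 2, 40, 0, 2, 0, 2, 40, 0, 2, 0, 2, 40, -20, 2, 0, 1, 40, -35, 0, 0, 0, 40, -35, 0])

```text
clock: 1.03
position: [0.6316, 0.0329, 0.1715]
tool_rot: [-1.57, -0.002, 0.106]
force: [0.7, -0.5, -1.2]
grip_width: 0.0001
```

>>> drive_tool(steps=[0, 0, 5, 0, 0, 0, 0, 0, 0, 0, 0, 0, 0, 0, 0, 0, 0, 0, 0, 0, 0, 0, 0, 0, 0])

```text
clock: 1.45
position: [0.6321, 0.0335, 0.1727]
tool_rot: [-1.571, -0.001, 0.103]
force: [0.2, -0.4, -0.0]
grip_width: -0.0
```

Run:
```python
from h import *
import pickle
s=monitor.observe();print(s['position'],s['tool_rot'],s['force'])
g=snap('wrist','w2.png');pickle.dump(g,open('g2.pkl','wb'))
g=snap('side','s2.png')
c,P=blue(pickle.load(open('g2.pkl','rb')));A=np.c_[2*P,np.ones(len(P))];q=np.linalg.lstsq(A,(P**2).sum(1),rcond=None)[0];print(q[:2],np.sqrt(q[2]+q[:2]@q[:2]),P.min(0),P.max(0))
```

```text
[0.63212126 0.0334533  0.17274632] [-1.57129706e+00 -1.37846514e-03  1.02844217e-01] [ 0.21033252 -0.42372623 -0.02822298]
[0.59430147 0.05369799] 0.04629675329507213 [0.5467368  0.00399522] [0.64269656 0.10048751]
```

View pics/w2.png

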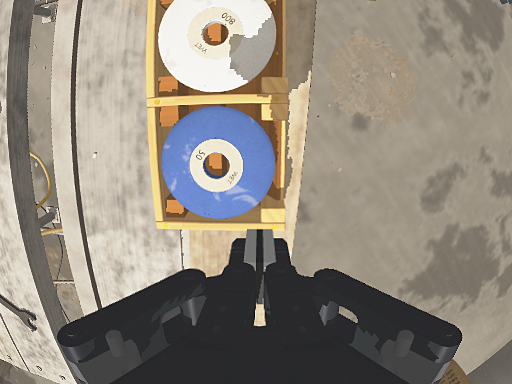

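The wrist view shows the closed fingers below the caddy, with the blue disc centred near (218,161) and flush in its pocket. The centre comes out at (0.594, 0.052), so the press point is about (0.630, 0.056).

>>> drive_tool(steps=[0, -2, 22, 0, 0, 0, 0, 0, -30, 0, 0, 0, 0, -30, 0, 0, 0, 0, -20, 0, 0, 0, 0, -8, 0])

```text
clock: 1.97
position: [0.6284, 0.0562, 0.0813]
tool_rot: [-1.571, 0.003, 0.104]
force: [0.5, -0.4, 0.5]
grip_width: 0.0
```

>>> drive_tool(steps=[0, 0, 0, 0, 0, 0, 0, 0, -4, 0, 0, 0, 0, -4, 0, 0, 0, 0, -4, 0, 0, 0, 0, -4, 0])

```text
clock: 2.38
position: [0.6301, 0.0569, 0.0684]
tool_rot: [-1.571, -0.001, 0.105]
force: [-0.2, 0.1, 0.7]
grip_width: -0.0
```

>>> drive_tool(steps=[0, 0, 0, -4, 0, 0, 0, 0, -4, 0, 0, 0, 0, -4, 0, 0, 0, 0, -4, 0, 0, 0, 0, -3, 0])

```text
clock: 2.8
position: [0.6299, 0.057, 0.0485]
tool_rot: [-1.571, -0.0, 0.105]
force: [0.6, 0.3, 5.8]
grip_width: 0.0003
```

>>> drive_tool(steps=[0, 0, 0, 0, 0, 0, 0, 0, 0, 0, 0, 0, 0, 0, 0, 0, 0, 0, 0, 0, 0, 0, 0, 0, 0])

```text
clock: 3.22
position: [0.6296, 0.0569, 0.0489]
tool_rot: [-1.571, -0.0, 0.105]
force: [0.5, -0.3, -0.3]
grip_width: -0.0002
```

Run:
```python
from h import *
a=snap('side','s3.png');b=snap('scene','c3.png');w=snap('wrist','w3.png')
f=lambda g,y,x:cv2.resize(g['frame'][y:y+110,x:x+130,::-1],None,fx=3,fy=3,interpolation=cv2.INTER_CUBIC)
cv2.imwrite('pics/m3.png',np.hstack([f(a,120,200),f(b,120,180)]))
```

```text
(no output)
```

View pics/m3.png

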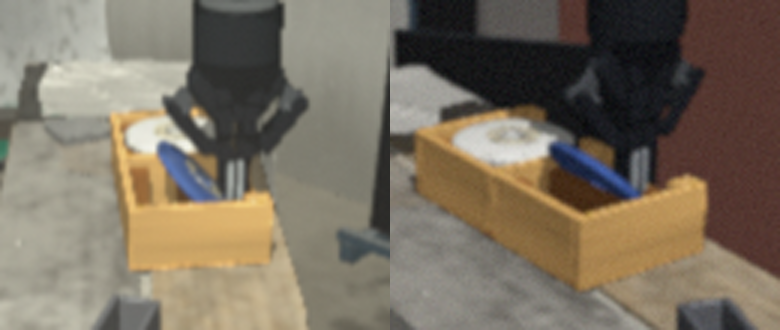

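The disc is tipped to roughly 50°, near edge raised, and the fingers now carry no force. I'll raise the tool and measure the disc's slope.

>>> drive_tool(steps=[0, 0, 0, 30, 0, 0, 0, 0, 40, 0, 0, 0, 0, 40, 0, 0, 0, -30, 0, 0, 0, 0, 0, 0, 0])

```text
clock: 3.78
position: [0.6308, 0.0221, 0.1616]
tool_rot: [-1.573, -0.004, 0.101]
force: [-0.3, -2.0, -0.5]
grip_width: 0.0
```

Run:
```python
from h import *
import pickle
G={n:grab_frame(n) for n in('side','scene','wrist')};pickle.dump(G,open('g4.pkl','wb'))
f=lambda g,y,x,h,w,k:cv2.resize(g['frame'][y:y+h,x:x+w,::-1],None,fx=k,fy=k,interpolation=cv2.INTER_CUBIC)
t=np.hstack([f(G['side'],140,225,60,80,5),f(G['scene'],145,200,60,80,5)])
cv2.imwrite('pics/m4.png',np.vstack([t,f(G['wrist'],60,100,150,400,2)]))
for n in G:
    c,P=blue(G[n],fish=n=='wrist');print(n,len(c),c.min(0),c.max(0),c[c[:,0].argmin()],c[c[:,1].argmin()],c[c[:,1].argmax()],c[c[:,0].argmax()])
print(monitor.observe()['position'])
```

```text
side 35 [254 171] [268 185] [254 171] [254 171] [264 185] [268 185]
scene 57 [234 168] [261 185] [234 168] [234 168] [258 185] [261 184]
wrist 619 [171  97] [267 217] [171 150] [222  97] [209 217] [267 159]
[0.62955352 0.02698183 0.15888096]
```

View pics/m4.png

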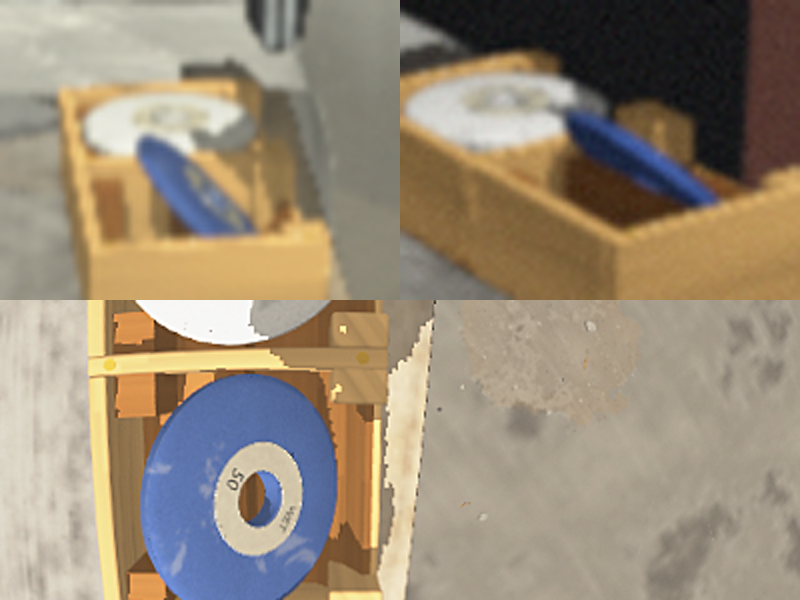

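Run:
```python
from h import *
import pickle
G=pickle.load(open('g4.pkl','rb'))
def tri(r1,r2):
    (o1,d1),(o2,d2)=r1,r2;A=np.c_[d1,-d2];t=np.linalg.lstsq(A,o2-o1,rcond=None)[0];a=o1+d1*t[0];b=o2+d2*t[1];return (a+b)/2,np.linalg.norm(a-b)
w,s,c=G['wrist'],G['side'],G['scene']
for uv in [(170.5,153),(171,147),(171,158)]:
    p,e=tri(ray(w,*uv,True),ray(s,253.3,167.8));print('top side',p.round(4),e)
    p,e=tri(ray(w,*uv,True),ray(c,234,167.6));print('top scene',p.round(4),e)
p,e=tri(ray(w,226,160,True),ray(s,225+205/5,140+185/5));print('bore',p.round(4),e)
for z in(.08,.085,.09,.095):print(z,onz(w,170.5,151,z,True).round(4))
for z in(.02,.03):print(z,onz(w,267,159,z,True).round(4))
```

```text
top side [0.5652 0.0585 0.0838] 0.0029757123159099754
top scene [0.5621 0.0598 0.0846] 0.004039390872846197
top side [0.5651 0.0626 0.0823] 0.0032581470035446414
top scene [0.5629 0.0634 0.0834] 0.001857559976829637
top side [0.5656 0.0552 0.085 ] 0.002104685913956784
top scene [0.5619 0.057  0.0854] 0.006384218496037873
bore [0.6005 0.0524 0.06  ] 0.0022524690179836744
0.08 [0.5625 0.0593 0.08  ]
0.085 [0.564  0.0603 0.085 ]
0.09 [0.5654 0.0612 0.09  ]
0.095 [0.5669 0.0622 0.095 ]
0.02 [0.6351 0.0489 0.02  ]
0.03 [0.6346 0.0507 0.03  ]
```

Triangulated, the raised rim is at about x 0.564–0.571 and z 0.085, with a slope of about 45°. That agrees with the disc leaning over the bar end at x≈0.598. The moves keep the tool vertical, so I'll do this in three parts:
1. Straddle the rim with open fingers.
2. Push it away from the robot until it stands upright in the well.
3. Pinch it.

>>> drive_tool(steps=[50, -30, 12, 0, 0, 50, -22, 11, 0, 0, 50, 0, 0, 0, 0, 50, 0, 0, -20, 0, 50, 0, 0, 0, 0])

```text
clock: 4.35
position: [0.5763, 0.0509, 0.1364]
tool_rot: [-1.571, 0.003, 0.106]
force: [-0.9, -0.0, -1.1]
grip_width: 0.0495
```

Run:
```python
from h import *
s=monitor.observe();print(s['position'],s['grip_width'],s['force'])
a=grab_frame('side');b=grab_frame('scene')
f=lambda g,y,x,h,w,k:cv2.resize(g['frame'][y:y+h,x:x+w,::-1],None,fx=k,fy=k,interpolation=cv2.INTER_CUBIC)
cv2.imwrite('pics/m5.png',np.hstack([f(a,100,215,100,80,5),f(b,100,195,100,80,5)]))
```

```text
[0.57632582 0.05090424 0.13644637] 0.04950486099779757 [-0.88202616 -0.01939221 -1.05634668]
```

View pics/m5.png

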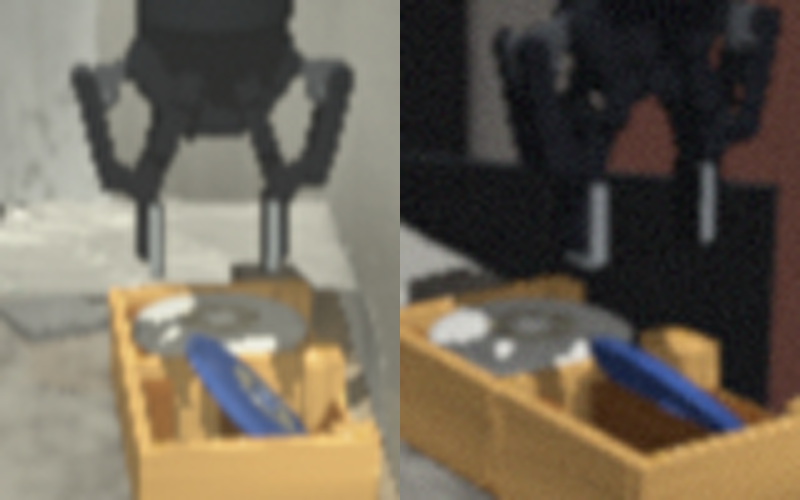

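The fingers straddle the raised rim: in the side crop the pads are at columns 162 and 265 and the rim is at 190. The white disc is undisturbed. Next I descend.

>>> drive_tool(steps=[50, 0, 0, -20, 0, 50, 0, 0, -20, 0, 50, 0, 0, -15, 0, 50, 0, 0, -5, 0, 50, 0, 0, 0, 0])

```text
clock: 4.87
position: [0.5774, 0.05, 0.0782]
tool_rot: [-1.571, 0.002, 0.105]
force: [0.3, -0.3, 0.4]
grip_width: 0.0503
```

>>> drive_tool(steps=[50, 6, 0.6, 0, 0, 50, 5, 0.5, 0, 0, 50, 5, 0.5, 0, 0, 50, 5, 0.5, 1, 0, 50, 5, 0.5, 1, 0])

```text
clock: 5.28
position: [0.6045, 0.0526, 0.0814]
tool_rot: [-1.571, -0.001, 0.105]
force: [-1.1, -0.1, 0.3]
grip_width: 0.05
```

>>> drive_tool(steps=[50, 5, 0.5, 1, 0, 50, 5, 0.5, 1, 0, 45, 5, 0.5, 1, 0, 45, 4, 0.4, 0, 0, 45, 4, 0.4, 0, 0])

```text
clock: 5.7
position: [0.6271, 0.0549, 0.0838]
tool_rot: [-1.571, -0.0, 0.105]
force: [-0.3, -0.1, -0.5]
grip_width: 0.045
```

Run:
```python
from h import *
s=monitor.observe();print(s['position'],s['grip_width'],s['force'])
a=grab_frame('side');b=grab_frame('scene')
f=lambda g,y,x,h,w,k:cv2.resize(g['frame'][y:y+h,x:x+w,::-1],None,fx=k,fy=k,interpolation=cv2.INTER_CUBIC)
cv2.imwrite('pics/m6.png',np.hstack([f(a,110,215,90,80,5),f(b,110,195,90,80,5)]))
```

```text
[0.62711005 0.05487588 0.0838292 ] 0.04498911350649333 [-0.29399276 -0.10601923 -0.4611755 ]
```

View pics/m6.png

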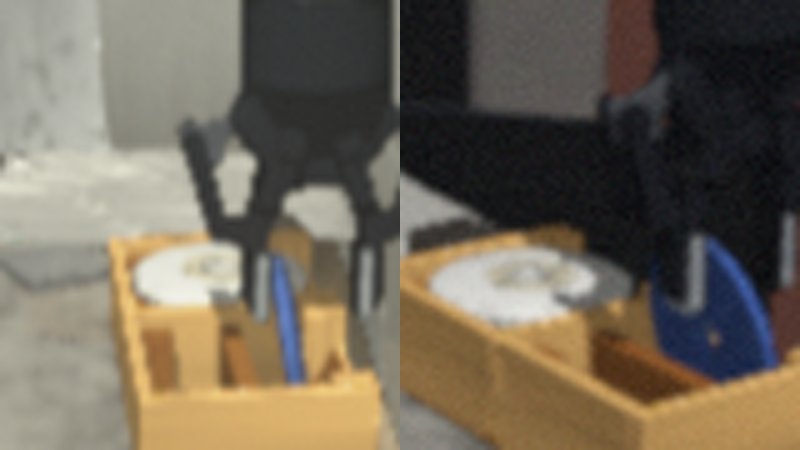

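The disc now stands about 78° steep, with its rim between the pads and close to the near pad. I'll close while re-centring.

>>> drive_tool(steps=[36, -4, -0.4, 0, 0, 28, -4, -0.4, 0, 0, 20, -4, -0.4, 0, 0, 5, 0, 0, 0, 0, 5, 0, 0, 0, 0], grip_force=50)

```text
clock: 6.22
position: [0.6144, 0.0536, 0.084]
tool_rot: [-1.571, 0.0, 0.105]
force: [-0.2, 1.0, 1.9]
grip_width: 0.0085
```

>>> drive_tool(steps=[5, 0, 0, 0, 0, 5, 0, 0, 0, 0, 5, 0, 0, 4, 0, 5, 0, 0, 6, 0, 5, 0, 0, 8, 0])

```text
clock: 6.63
position: [0.6146, 0.0536, 0.1021]
tool_rot: [-1.571, 0.0, 0.105]
force: [0.2, 0.0, -1.0]
grip_width: 0.0085
```

>>> drive_tool(steps=[5, 0, 0, 15, 0, 5, 0, 0, 25, 0, 5, 0, 0, 30, 0, 5, 0, 0, 30, 0, 5, 0, 0, 20, 0])

```text
clock: 7.05
position: [0.6153, 0.0536, 0.2256]
tool_rot: [-1.571, -0.003, 0.105]
force: [2.7, 0.1, -0.9]
grip_width: 0.0086
```

>>> drive_tool(steps=[5, -10, -25, 0, -3, 5, -15, -35, 0, -5, 5, -15, -35, 0, -5, 5, -15, -35, 0, -5, 5, -10, -35, 0, -3])

```text
clock: 7.47
position: [0.5483, -0.1129, 0.2229]
tool_rot: [-1.571, -0.001, -0.267]
force: [0.5, 0.3, -0.9]
grip_width: 0.0089
```

>>> drive_tool(steps=[5, -8, -35, 0, 0, 5, -5, -35, 0, 0, 5, -3, -20, 0, 0, 5, 0, 0, 0, 0, 5, 0, 0, 0, 0])

```text
clock: 7.88
position: [0.5334, -0.2025, 0.2225]
tool_rot: [-1.571, -0.001, -0.264]
force: [0.2, 0.6, -0.2]
grip_width: 0.0089
```

Run:
```python
from h import *
import pickle
s=monitor.observe();print(s['position'],s['tool_rot'],s['grip_width'],s['force'])
G={n:grab_frame(n) for n in('side','scene','wrist')};pickle.dump(G,open('g7.pkl','wb'))
for n in G:
    c,P=blue(G[n],fish=n=='wrist');print(n,len(c),c.min(0),c.max(0))
a,b=G['side']['frame'],G['wrist']['frame']
cv2.imwrite('pics/m7.png',cv2.resize(np.vstack([np.hstack([a[100:340,150:350],b[100:340,100:400]])]),None,fx=1.6,fy=1.6,interpolation=cv2.INTER_CUBIC)[:,:,::-1])
```

```text
[ 0.53342464 -0.20245003  0.22247354] [-1.57078917e+00 -7.34321513e-04 -2.64065936e-01] 0.008852151348447716 [ 0.16889704  0.58682866 -0.23281703]
side 102 [225 140] [234 186]
scene 150 [288 126] [315 186]
wrist 415 [249 152] [269 323]
```

View pics/m7.png

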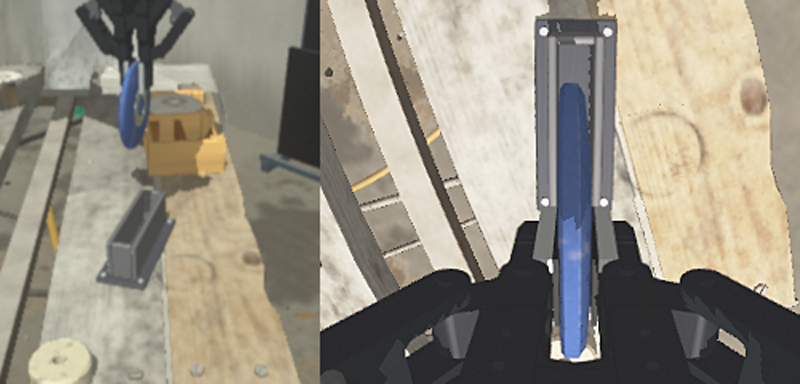

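The disc is held vertical and in line with the stand: the wrist crop shows the foot centreline at column 575 and the disc at about 571, so it's about 1 mm off across the slot. I still need its height and its position along the slot.

Run:
```python
from h import *
import pickle
from scipy.optimize import least_squares
G=pickle.load(open('g7.pkl','rb'));T=np.array([.53342,-.20245,.22247]);yaw=-.2641
n=np.array([np.cos(yaw),np.sin(yaw),0]);yy=np.array([-n[1],n[0],0])
def loc(g,u,v,fish):
    o,d=ray(g,u,v,fish);p=o+d*(n@(T-o))/(n@d)-T;return [yy@p,p[2]]
g=G['scene'];c,_=blue(g,fish=False);h=cv2.convexHull(c)[:,0]
Q=np.array([loc(g,u,v,False) for u,v in h]);print((Q*1000).round(0).tolist())
S=Q[Q[:,1]<-.03]
r=least_squares(lambda p:np.hypot(*(S-p).T)-.05,[0,-.04]).x;print('disc centre rel TCP y,z',r)
w=G['wrist'];o,d=ray(w,256,152,True);o-=T;a=np.array([yy@o,o[2]]);b=np.array([yy@d,d[2]]);b/=np.linalg.norm(b)
print('wrist tangent dist',(r-a)@np.array([-b[1],b[0]]))
for v in (110,110.6): print('foot edge',[(onz(w,u,v,.006,True)-T).round(4)@np.c_[n,yy] for u in(234.4,283.8)])
for v in (227,):print('rear screws',[(onz(w,u,v,.008,True)-T)@np.c_[n,yy] for u in(240.6,282.5)])
print('front screws',[(onz(w,u,120,.008,True)-T)@np.c_[n,yy] for u in(240,280)])
print('old stand',(np.array([.5333,-.210,0])-T)@np.c_[n,yy])
```

```text
[[-10.0, 21.0], [-14.0, 20.0], [-33.0, 13.0], [-38.0, 8.0], [-47.0, -8.0], [-51.0, -27.0], [-49.0, -37.0], [-47.0, -45.0], [-44.0, -50.0], [-35.0, -62.0], [-29.0, -68.0], [-22.0, -73.0], [-3.0, -80.0], [6.0, -82.0], [14.0, -82.0], [23.0, -80.0], [33.0, -76.0], [38.0, -72.0], [49.0, -62.0], [55.0, -51.0], [58.0, -33.0], [55.0, -20.0], [-2.0, 21.0]]
disc centre rel TCP y,z [ 0.00523376 -0.03308097]
wrist tangent dist -0.04289573349541137
foot edge [array([-0.02790299,  0.06755859]), array([0.02849246, 0.06778805])]
foot edge [array([-0.02791333,  0.06683065]), array([0.02855256, 0.06718275])]
rear screws [array([-0.02219689, -0.07555231]), array([ 0.03027916, -0.07536215])]
front screws [array([-0.0214199 ,  0.05605944]), array([0.02416804, 0.05629399])]
old stand [ 0.00185502 -0.00731955]
```

>>> drive_tool(steps=[5, -1.6, -10, 0, 0, 5, 0, 0, -25, 0, 5, 0, 0, -25, 0, 5, 0, 0, -10, 0, 5, 0, 0, 0, 0])

```text
clock: 8.45
position: [0.5311, -0.2108, 0.1599]
tool_rot: [-1.571, 0.004, -0.261]
force: [-0.4, -0.5, -0.2]
grip_width: 0.0086
```

Run:
```python
from h import *
s=monitor.observe();print(s['position'],s['tool_rot'],s['force'])
a=grab_frame('side');b=grab_frame('scene')
f=lambda g,y,x,h,w,k:cv2.resize(g['frame'][y:y+h,x:x+w,::-1],None,fx=k,fy=k,interpolation=cv2.INTER_CUBIC)
cv2.imwrite('pics/m8.png',np.hstack([f(a,140,190,150,100,4),f(b,150,250,150,100,4)]))
```

```text
[ 0.53109912 -0.21082956  0.15988272] [-1.5706919   0.00365058 -0.26103309] [-0.42038777 -0.51915835 -0.18534052]
```

View pics/m8.png

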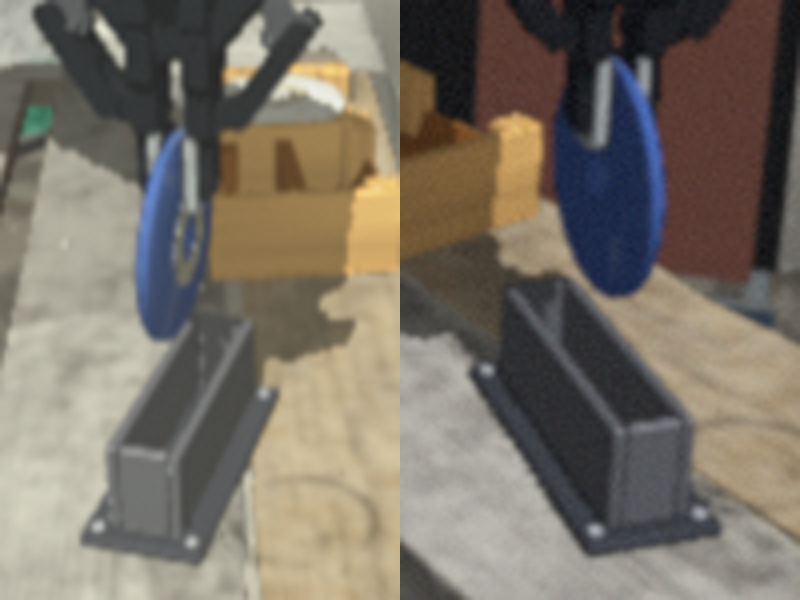

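The disc is upright and still above the slot, bottom about 25 mm over the wall tops. I'll compare disc and stand using the same camera pair.

Run:
```python
from h import *
a=grab_frame('side');b=grab_frame('scene');s=monitor.observe();T=s['position'];yaw=s['tool_rot'][2];print(T)
n=np.array([np.cos(yaw),np.sin(yaw),0]);yy=np.array([-n[1],n[0],0]);M=np.c_[n,yy]
A=lambda x,y:(190+x/4,140+y/4);B=lambda x,y:(250+(x-400)/4,150+y/4)
for nm,g,L in(('side',a,[A(108,455),A(183,460),A(252,322),A(190,320)]),('scene',b,[B(615,425),B(692,422),B(567,280),B(508,290)])):
    P=np.array([onz(g,*p,.052) for p in L]);print(nm,((P-T)@M*1000).round(1).tolist(),((P.mean(0)-T)@M*1000).round(1))
(o1,d1),(o2,d2)=ray(a,*A(165,338)),ray(b,*B(620,295))
t=np.linalg.lstsq(np.c_[d1,-d2],o2-o1,rcond=None)[0];p,q=o1+d1*t[0],o2+d2*t[1]
print('bottom',p,q,((p+q)/2-T)@M)
for nm,g,L in(('side',a,None),('scene',b,None)):
    c,_=blue(g,fish=False);h=cv2.convexHull(c)[:,0]
    Q=np.array([(lambda o,d:[yy@(o+d*(n@(T-o))/(n@d)-T),(o+d*(n@(T-o))/(n@d)-T)[2]])(*ray(g,u,v)) for u,v in h])
    i=Q[Q[:,1]<0];print(nm,'y range',i[:,0].min(),i[:,0].max(),'zmin',Q[:,1].min())
```

```text
[ 0.53272698 -0.21156019  0.16311045]
side [[-14.8, -73.2], [19.1, -68.7], [17.4, 58.9], [-14.6, 53.0]] [ 1.8 -7.5]
scene [[-19.0, -63.1], [11.4, -69.3], [10.2, 57.9], [-19.7, 55.6]] [-4.3 -4.7]
bottom [ 0.52409672 -0.23489682  0.08714012] [ 0.52414969 -0.23459196  0.08765401] [-0.00231412 -0.02462066]
side y range -0.061630548670447115 -0.014673962739165408 zmin -0.03847905478007965
scene y range -0.05166373742905557 0.05639153192903415 zmin -0.08172069483301739
```

>>> drive_tool(steps=[5, -1, -3, 0, 0, 5, 0, 0, -15, 0, 5, 0, 0, -15, 0, 5, 0, 0, -15, 0, 5, 0, 0, 0, 0])

```text
clock: 9.07
position: [0.5302, -0.2143, 0.1153]
tool_rot: [-1.571, 0.002, -0.262]
force: [-1.1, 0.2, -0.4]
grip_width: 0.0093
```

>>> drive_tool(steps=[5, 0, 0, -5, 0, 5, 0, 0, -5, 0, 5, 0, 0, -5, 0, 5, 0, 0, -4, 0, 5, 0, 0, 0, 0])

```text
clock: 9.48
position: [0.5308, -0.2143, 0.0973]
tool_rot: [-1.571, 0.001, -0.262]
force: [0.2, -0.0, -0.6]
grip_width: 0.0086
```

>>> drive_tool(steps=[5, 0, 0, -3, 0, 5, 0, 0, -3, 0, 5, 0, 0, -2, 0, 5, 0, 0, -1, 0, 5, 0, 0, 0, 0])

```text
clock: 9.9
position: [0.531, -0.2143, 0.0886]
tool_rot: [-1.571, 0.0, -0.262]
force: [-0.7, 0.2, -0.1]
grip_width: 0.0091
```

>>> drive_tool(steps=[5, 0, 0, -1.5, 0, 5, 0, 0, -1.5, 0, 5, 0, 0, -1, 0, 5, 0, 0, 0, 0, 5, 0, 0, 0, 0])

```text
clock: 10.32
position: [0.531, -0.2144, 0.0848]
tool_rot: [-1.571, 0.0, -0.262]
force: [-0.3, 0.0, -1.3]
grip_width: 0.0084
```

Run:
```python
from h import *
s=monitor.observe();print(s['position'],s['tool_rot'],s['force'])
a=grab_frame('side');b=grab_frame('scene')
f=lambda g,y,x,h,w,k:cv2.resize(g['frame'][y:y+h,x:x+w,::-1],None,fx=k,fy=k,interpolation=cv2.INTER_CUBIC)
cv2.imwrite('pics/m9.png',np.hstack([f(a,160,190,130,100,4),f(b,170,250,130,100,4)]))
```

```text
[ 0.53102945 -0.21436009  0.08475627] [-1.57079566e+00  1.03463879e-04 -2.61817265e-01] [-0.2966221   0.01735144 -1.32677876]
```

View pics/m9.png

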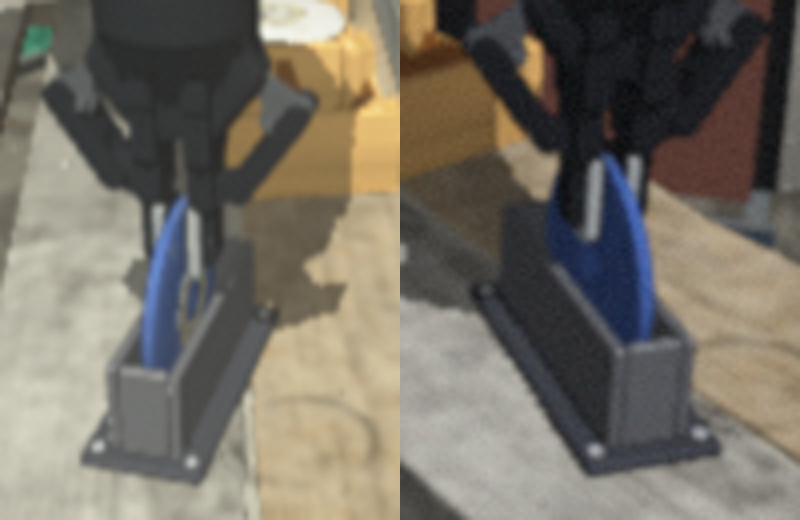

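The disc is inside the slot, clear of both side walls and of the end wall in both views. I'll lower it gently until it touches.

>>> drive_tool(steps=[5, 0, 0, -1, 0, 5, 0, 0, -1, 0, 5, 0, 0, 0, 0, 5, 0, 0, 0, 0, 5, 0, 0, 0, 0])

```text
clock: 10.83
position: [0.5314, -0.2146, 0.0836]
tool_rot: [-1.571, -0.001, -0.262]
force: [-2.5, 0.9, 12.7]
grip_width: 0.0086
```

Floor contact at 12.7 N. Next I release slowly and retreat upward.

>>> drive_tool(steps=[12, 0, 0, 1, 0, 16, 0, 0, 0, 0, 22, 0, 0, 0, 0, 30, 0, 0, 0, 0, 40, 0, 0, 0, 0])

```text
clock: 11.25
position: [0.531, -0.2143, 0.0837]
tool_rot: [-1.571, 0.0, -0.262]
force: [-0.4, -0.8, 0.2]
grip_width: 0.0396
```

>>> drive_tool(steps=[55, 0, 0, 0, 0, 65, 0, 0, 0, 0, 65, 0, 0, 0, 0, 65, 0, 0, 0, 0, 65, 0, 0, 5, 0])

```text
clock: 11.67
position: [0.5306, -0.2142, 0.0883]
tool_rot: [-1.571, 0.001, -0.262]
force: [-0.1, 0.3, -0.3]
grip_width: 0.0652
```

>>> drive_tool(steps=[65, 0, 0, 15, 0, 65, 0, 0, 30, 0, 65, 0, 0, 40, 0, 65, 0, 0, 40, 0, 65, 0, 0, 0, 0])

```text
clock: 12.08
position: [0.5336, -0.2155, 0.2212]
tool_rot: [-1.571, -0.009, -0.262]
force: [1.5, 0.4, 0.5]
grip_width: 0.065
```

Run:
```python
from h import *
s=monitor.observe();print(s['position'],s['tool_rot'],s['force'],s['clock'])
a=grab_frame('side');b=grab_frame('scene');w=grab_frame('wrist')
f=lambda g,y,x,h,w,k:cv2.resize(g['frame'][y:y+h,x:x+w,::-1],None,fx=k,fy=k,interpolation=cv2.INTER_CUBIC)
cv2.imwrite('pics/m10.png',np.hstack([f(a,140,190,150,85,3),f(b,150,250,150,85,3),f(w,60,190,225,130,2)]))
```

```text
[ 0.53355066 -0.21551034  0.22124215] [-1.57109303 -0.00948878 -0.26239783] [1.50740014 0.417      0.53816011] 12.0833
```

The picture limit is reached, so the last check is numeric.

Run:
```python
from h import *
s=monitor.observe();T=s['position'];yaw=s['tool_rot'][2];print(T,s['force'],abs(s['qd']).max())
n=np.array([np.cos(yaw),np.sin(yaw),0]);yy=np.array([-n[1],n[0],0]);M=np.c_[n,yy]
w=grab_frame('wrist');c,_=blue(w)
print('wrist px',c.min(0),c.max(0))
t=c[c[:,1]<c[:,1].min()+8].mean(0);b=c[c[:,1]>c[:,1].max()-8].mean(0);print(t,b)
print('slot-frame x of contour at z=.056',((np.array([onz(w,*p,.056,True) for p in c])-[.5333,-.2105,0])@M*1000).round().min(0),((np.array([onz(w,*p,.056,True) for p in c])-[.5333,-.2105,0])@M*1000).round().max(0))
for nm in('side','scene'):
    g=grab_frame(nm);c,_=blue(g,fish=False);h=cv2.convexHull(c)[:,0]
    C=np.array([.5333,-.2105,0.006]);Q=[]
    for u,v in h:
        o,d=ray(g,u,v);p=o+d*(n@(C-o))/(n@d)-C;Q.append([yy@p,p[2]])
    Q=np.array(Q)*1000;print(nm,c.min(0),c.max(0),'y',Q[:,0].min(),Q[:,0].max(),'ztop',Q[:,1].max(),'zmin',Q[:,1].min())
import pickle
G=pickle.load(open('g0.pkl','rb'))
f=lambda F:F['frame'][155:176,195:235].astype(int)
print('white region diff',np.abs(f(G['scene'])-f(grab_frame('scene'))).mean())
```

```text
[ 0.53103254 -0.21433496  0.21434422] [-5.72731804e-04  1.35588316e+00 -4.17937966e-01] 0.030269350584248015
wrist px [256 137] [272 234]
[264.32352941 140.88235294] [262.15789474 231.05263158]
slot-frame x of contour at z=.056 [ -4. -65.] [12. 36.]
side [226 216] [236 250] y -67.3837397050678 -3.664442706241756 ztop 90.06137036231243 zmin 45.19565965589451
scene [292 209] [316 255] y -67.19953771301022 32.112313177207575 ztop 103.79412190850678 zmin 25.235818136259198
white region diff 50.84047619047619
```

Run:
```python
from h import *
w=grab_frame('wrist');s=monitor.observe();yaw=s['tool_rot'][2];n=np.array([np.cos(yaw),np.sin(yaw),0]);yy=np.array([-n[1],n[0],0])
C=np.array([.5333,-.2105,.006]);c,_=blue(w);i=c[:,1].argmin();o,d=ray(w,*c[i],True);o=o-C
a=np.array([yy@o,o[2]]);b=np.array([yy@d,d[2]]);b/=np.linalg.norm(b)
for y in(-.016,-.012,-.008,-.004,0,.004):print(y,(np.array([y,.05])-a)@np.array([-b[1],b[0]]))
f=w['frame'][:,:,:].astype(int)
sc=grab_frame('scene');h=cv2.cvtColor(sc['frame'],cv2.COLOR_RGB2HSV)
m=cv2.inRange(h[150:185,185:275],(0,0,90),(180,45,255));k,l,st,ce=cv2.connectedComponentsWithStats(m)
print([(x.tolist(),y.round(1).tolist()) for x,y in zip(st[1:],ce[1:]) if x[4]>60]); 
print('joint speed',abs(s['qd']).max(),s['position'],s['force'])
wp=[(onz(sc,*p,.057)).round(3) for p in[(222,168)]];print(wp)
```

```text
-0.016 -0.05212660794337995
-0.012 -0.04815217057586399
-0.008 -0.044177733208348044
-0.004 -0.040203295840832085
0 -0.036228858473316125
0.004 -0.032254421105800166
[([0, 0, 29, 17, 273], [10.4, 5.4]), ([16, 10, 40, 15, 404], [35.3, 16.7])]
joint speed 0.00430854030398168 [ 0.53064668 -0.21426659  0.21289763] [-0.27511227  0.10084042  0.00571591]
[array([0.572, 0.139, 0.057])]
```

```bash
python3 -c "
from h import *
print(workorder.job_done())"
```

```text
the job is handed in; nothing more can be done
None
```

The blue disc is standing in the stand's slot, released, and I handed the job in at about 12.5 s of robot time. I had used all 12 pictures by then, so I checked the final state by measurement only.

**What I did:** I tipped the disc by pressing its far edge with shut fingers. The moves could not tilt the tool, so I didn't pinch along the slope. Instead I straddled the raised rim, pushed the disc upright in the well and gripped it vertically. I then lifted it across, lowered it into the slot until it touched the floor (12.7 N), released it and backed off upward.

**Last checks:**
- **Robot:** it was clear of everything, with almost no force on the tool and the arm nearly at rest.
- **White disc:** its outline in the scene camera is centred at about (220,167), next to about (222,166) by eye at the start. A raw image difference over that area was large (51 grey levels). I put that down to the gripper's shadow, which lay across it in several pictures, but did not confirm it.
- **Blue disc across the slot and in height:** it appears near the slot's centreline. The scene camera put its top about 104 mm above the slot floor and the side camera about 90 mm (100 expected). The side camera looks nearly edge-on, so I trust it less.
- **Blue disc along the slot:** the readings disagreed with what is possible. The scene and wrist cameras put it 12 to 17 mm towards the near (-y) end. A disc resting on the floor of this slot can be at most about 10 mm off, and the height at which it touched agrees with it resting on the floor. I took the extra as camera and stand-position error; the limit is 18 mm.

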